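Set the alignment target and hold the beam box lid open

ROBOT

A 6-joint arm with a two-finger parallel gripper is mounted at the origin on the work surface. World frame = base frame: x ahead of the robot, y to its left, z up, the work surface at z = 0. Lengths are in mm, angles in rad, forces in N, time in s.
With the tool pointing down it reaches from about 350 to 775 mm from the base axis. Payload 7.3 kg.
Tool frame: the origin (TCP) lies between the finger pads; the fingertips stand 8 mm ahead of it and the grasp point (between the pads) lies 11 mm behind it; y points along the fingers, z is the direction in which the jaws open and shut, and the axes are right-handed (so a half turn about y gives the same grasp; the last joint's range is limited). The gripper opens to 92 mm and grips with 3 to 60 N. Pads are 19 mm wide; open, the fingers measure 130 mm over their backs; the gripper's body (75 mm by 190 mm) begins 47 mm behind the grasp point.
Start: joints at [1.025, 0.342, 1.524, -0, 1.275, -0.146], TCP at [204.335, 483.623, 234.741] pointing down, gripper open.
Joint ranges: [-2.53, 2.53], [-0.77, 2.02], [0.04, 2.7], [-1, 4.14], [0.28, 2.66], [-3.11, 3.11]. Speed limits (rad/s): [2.57, 2.57, 3.14, 3.14, 3.14, 3.14].

INTERFACE

Orientations are given as [roll, pitch, yaw] about the fixed x, y, z axes, in that order (R = Rz(yaw) Ry(pitch) Rx(roll)).
In Python, from plant import bot, vision, job gives the robot as it stands. The module is installed in compiled form; this text tells all that it offers.
- The arm moves only by the tool arm_command, never from a script. Its argument "deltas" is a list of rows, each a list of 4 numbers: the shift along the tool's x, y, z in m, then the turn about the tool's y in degrees. In form: [[x, y, z, twist], ...]. A call has 1 to 5 rows; each row shifts and turns the commanded pose from where the row before left it, along the tool's axes as they then stand; what a row does not reach is not made up. A row lasts 1/10 s, in which the tool goes at most 50 mm and 8.59 degrees, less where a joint would pass 70% of its speed; a pose out of reach is approached as far as the arm can. A call is refused whole if a number of a shift passes 0.05 or a number of a turn 8.59, either way. A call with a gripper value outside its range is refused whole. "claw" is the closure in counts, from 0 (fully open) to 255 (shut), set as the call begins (left out, the last holds). The fingers move at their own pace and stop on an object; the grip force is fixed at half the most. Time passes only in rows, so rows that do not move let the fingers close. It gives the time, the measured TCP pose, the force and the opening at its end, in the units of the state.
- bot.get_obs(): the state, without advancing time (a new reading comes with each control period).
- vision.capture(name): name is "side" or "top"; returns a dict with "img" (480x640x3 uint8, red, green, blue), "camera_matrix" (3x3 intrinsics, pixels), "world_to_cam" (4x4, takes a point from world to camera coordinates). Camera axes: x right, y down, z forward; pixel columns grow to the right and rows downward; lengths in mm; the calibration is good to about 2 mm. A picture is of the moment at which its call begins. There is no depth.
- job.close_job(): hands the job in, once; it reports no verdict.
Trained networks look in a picture, given as the dict that the camera call returned (one of the last four; its "shot" number tells which), for a name from the list of things; names that differ only in an ending like _2 or _b are one class to them, and where a whole thing is asked for, a point or a joint stands for the part that bears it (a point fixed in the world has none). Each returns a list of dicts, best first, with "confidence" (0 to 1); they miss things now and then, are a little off and sometimes report something else, mostly with a low value. They report only what shows in the picture. A call takes as long as a camera call. They do not tell look-alikes from the thing itself.
- vision.find_in(picture, name): "xyz" ([x, y, z] in mm, in the coordinates of the camera as it stood for that picture, good to about 4 mm: the middle of the surface that is visible of it).
- vision.regions_of(picture, name): "mask" (480x640 bool, what is visible of it).
The state is a dict: "time": time; "joint_positions": joint angles; "dq": joint speeds; "tau": joint torques, N m; "tool_pos": TCP position; "tcp_rot": TCP orientation; "contact_force": force on the tool from outside, world axes, zero at the start; "moment": the same for the moment, N m; "grip_width": finger opening in mm.
Only numpy, scipy, OpenCV 4.12 (cv2) and the standard library are available. Lean on these libraries where they do the work, as an engineer would, in place of code of your own. Each camera call takes 0.05 s, during which the arm holds its last target. There are 200 camera calls.

TASK

A colleague is about to steer the mirrors inside the beam box. Take the posted target (the solid round disc with the pinhole) out of the parking strip and lower it, without dropping it, into the empty post holder in front of the beam port, right down to the bottom, with the disc squarely facing the port, and let go of it. Then lift the box's lid by its bar handle and finish while still holding it there, steady at about 60 degrees open: the lid has no stay, so never let it drop, and leave the other two posted optics, the screwdriver and the clamping fork where they are.

Things in the scene. Friction and masses are not known exactly. Their poses are not given: they have to be found in the camera images.
- enclosure: Black beam box, fixed to the table: 220 mm (its x) by 300 mm (its y) by 145 mm high with the lid shut, turned at most 0.2 rad. Origin at the centre of its underside; z up. The lid is hinged along the top of the near wall (its -x side); its free edge is at the far side (+x) and swings up and over towards -x. The beam port is in its -y wall.
- port (a point): Centre of the open end of the beam port: an aluminium tube stub of 25 mm outer diameter that ends 12 mm outside the box's -y side, 107 mm above the table. The beam leaves along the box's -y axis, so a disc facing the port has its axis parallel to the box's y axis.
- lid (a joint): Opening angle of the lid in rad: 0 shut (level), grows as it opens, 60 degrees = 1.047, stop at 1.8. The lid is a black panel 222 x 304 x 6 mm, 0.35 to 0.65 kg with its handle; its hinge turns freely, with no spring and no stay, so it falls shut when let go.
- lid_hinge (a point): Middle of the lid's hinge line, which runs along the box's y axis, 139 mm above the table; x is 110 mm towards -x from the box's centre.
- handle: Bar handle on the lid near its free edge: round aluminium bar 10 mm thick, parallel to the hinge, 110 mm between its legs. Origin: middle of the bar's axis, 190 mm from the hinge line along the lid and 44 mm off it square to the lid (33 mm clear under the bar); 183 mm above the table when shut. Turns with the lid: y along the bar, x from hinge to free edge, z square to the lid.
- target: Alignment target, 80 to 130 g: steel post 12.7 mm thick, 75 mm long, flat foot; on top a solid black disc, 40 mm across, 14 mm thick, standing on edge, small steel pinhole plate in its middle (centre 93 mm, top 113 mm above the foot). Origin: centre of the foot, z up the post, x along the disc's axis, faces alike. Starts in one of the strip's holders. Post and disc may both be gripped.
- holder: The empty post holder, black, fixed, on the line of the beam before the port: 25 mm outer diameter, mouth 46 mm above the table, bore 14.7 mm wide, 32 mm deep, flat floor, mouth countersunk to 19 mm over the top 3 mm, on a base slab 75 x 25 x 8 mm along its x. A thumbscrew sticks out 26 mm from the axis towards its +x, 35 mm up. Origin on the bore's axis at table height, z up.
- holder_floor (a point): Centre of the floor of the empty holder's bore, 14 mm above the table; the post's foot rests here when it is fully home.
- strip: Parking strip, fixed: aluminium plate 75 x 200 x 12 mm (long along its y) with three post holders like the empty one at y = -65, 0 and +65 mm, mouths 50 mm and bore floors 18 mm above the table. Origin at the centre of its underside. Thumbscrews stick out 26 mm towards its +x.
- lens: Bystander: same steel post with an open round ring, 40 mm across and 14 mm thick, holding a clear lens. Parked in the strip. Origin at the post's foot, z up, x along the ring's axis.
- mirror: Bystander: same steel post with a square 40 mm plate, 14 mm thick, carrying a mirror. Parked in the strip. Origin at the post's foot, z up, x square to the plate.
- driver: Bystander: screwdriver with a black handle, 170 mm long, lying on the table. Origin at its middle on the underside, x along it.
- fork: Bystander: slotted aluminium clamping fork, 86 x 32 x 10 mm, lying on the table. Origin near its middle on the underside, x along it.
Mind the look-alikes: they are no part of the job. What is shaped like the holder but orange is not meant. What is shaped like the target but pink is not meant.

How it is judged:
By the outcome, as a careful person would: the job done as asked, in the order asked, and still so for the second after the job is handed in, while the arm keeps its last pose, push and grip.
It also fails if it takes over 58 s, if anything falls off the work surface, if the arm or the gripper's body presses on something with over 40 N, if the wrist force passes 120 N, or if a joint passes its speed limit or range.

## Working session

There is one attempt and no reset: what is moved stays moved. The work goes in short steps, Python scripts to look and compute and a tool call to move; the robot and the scene stay as the last step left them, time stands still between calls to the robot, and variables do not carry over. Pictures are saved under pics/ and viewed, about 8 in all and at most 12, crops included, and the job is handed in when it is done.

Besides the shell and the picture viewer there is one more tool, called after "Emit:" as name(argument=value, ...) on one line, values as JSON. arm_command: Moves the arm, as the interface text tells. Its arguments: {"type":"object","properties":{"deltas":{"type":"array","items":{"type":"array","items":{"type":"number"}}},"claw":{"type":"number"}},"required":["deltas"]}

```bash
mkdir -p pics
cat > h.py <<'E'
from plant import bot, vision, job
import numpy as np, cv2
def cap(n, f=None):
    p=vision.capture(n)
    if f: cv2.imwrite('pics/'+f,p['img'][:,:,::-1])
    return p
def w(p,x):
    T=np.linalg.inv(p['world_to_cam']); return T[:3,:3]@np.array(x)+T[:3,3]
def px(p,X):
    T=p['world_to_cam']; c=T[:3,:3]@np.array(X,float)+T[:3,3]; u=p['camera_matrix']@c; return u[:2]/u[2]
def ray(p,uv,z):
    T=np.linalg.inv(p['world_to_cam']); d=T[:3,:3]@np.linalg.inv(p['camera_matrix'])@np.array([uv[0],uv[1],1.]); o=T[:3,3]
    return o+d*(z-o[2])/d[2]
E
python3 - <<'E'
from h import *
print(bot.get_obs())
for n in ['top','side']:
    p=cap(n,n+'0.png'); print(n,np.linalg.inv(p['world_to_cam']).round(2).tolist(),p['camera_matrix'][0,0])
    for k in ['enclosure','target','holder','strip','handle','lens','mirror','driver','fork','port']:
        for d in vision.find_in(p,k)[:4]:
            X=w(p,d['xyz']); print(k,round(d['confidence'],2),X.round(0),px(p,X).round(0))
E
```

```text
{'time': 0.0, 'joint_positions': array([ 1.02500325e+00,  3.42742956e-01,  1.52503731e+00, -1.37246378e-05,
        1.27539130e+00, -1.45988305e-01]), 'dq': array([-0.00106225, -0.00063748, -0.00028362, -0.00102438, -0.00142028,
        0.00085464]), 'tau': array([ 1.49581316e-03, -4.31244171e+01, -2.44233906e+01,  7.19831348e-02,
        5.55872067e-02, -8.16597230e-05]), 'tool_pos': array([204.1165135 , 483.25840072, 234.02737221]), 'tcp_rot': array([-1.57236035e+00,  2.16700764e-04, -3.99800931e-01]), 'contact_force': array([0.19174134, 0.11397167, 0.04933688]), 'moment': array([-0.01345563,  0.01919745,  0.02601247]), 'grip_width': 91.7045814837596}
top [[-0.01, -0.99, 0.15, 445.23], [-1.0, 0.01, -0.01, -73.69], [0.01, -0.15, -0.99, 944.43], [0.0, 0.0, 0.0, 1.0]] 489.1619233924887
enclosure 0.95 [554. 151. 145.] [168. 244.]
target 0.94 [ 416. -362.  104.] [475. 326.]
target 0.85 [ 521. -376.  123.] [483. 263.]
target 0.16 [ 559. -324.   11.] [435. 249.]
holder 0.84 [609. -97.   7.] [317. 224.]
holder 0.7 [ 484. -124.    8.] [331. 289.]
holder 0.62 [758. -22.  12.] [278. 150.]
hol
[... 538 characters left out ...]
3.] [321. 216.]
enclosure 0.54 [ 612. -284.  106.] [350. 310.]
target 0.91 [ 524. -385.  118.] [301. 344.]
target 0.67 [ 416. -367.   95.] [237. 348.]
holder 0.85 [761. -30.   9.] [401. 273.]
holder 0.81 [ 479. -128.   14.] [280. 297.]
holder 0.71 [ 611. -103.   16.] [340. 289.]
holder 0.21 [640. 146. 177.] [347. 176.]
strip 0.56 [ 560. -348.   13.] [321. 374.]
strip 0.23 [ 357. -229.   22.] [217. 326.]
handle 0.68 [641. 148. 176.] [348. 176.]
lens 0.82 [ 611. -286.  106.] [349. 311.]
mirror 0.95 [ 568. -333.  112.] [327. 326.]
driver 0.61 [ 355. -231.   26.] [216. 325.]
fork 0.71 [ 750. -131.   15.] [404. 297.]
fork 0.35 [ 611. -285.  106.] [349. 310.]
port 0.74 [569.  30. 132.] [320. 214.]
```

View pics/top0.png

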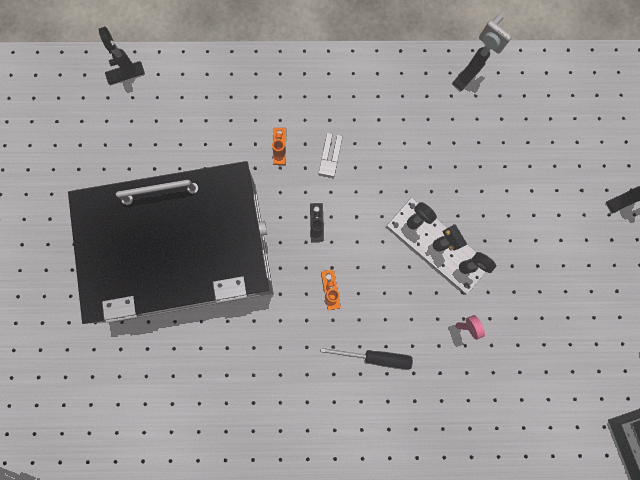

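View pics/side0.png

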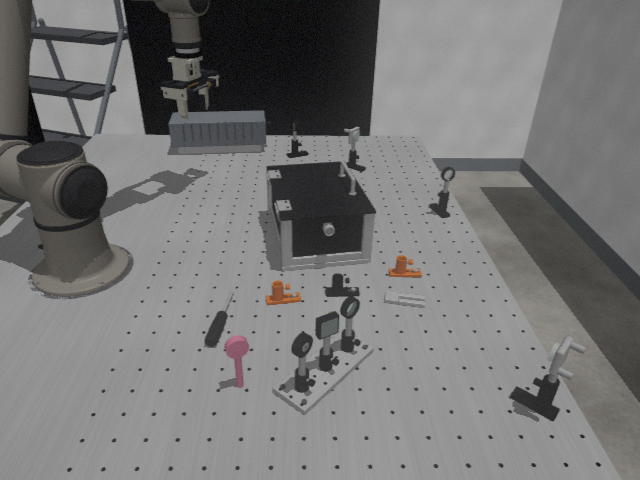

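Top view: box at (170,242) with the handle at (157,190). There is one black empty holder at (317,222); the orange ones at (279,146) and (331,290) are not meant. The disc candidates are black (483,263), pink (475,326) and the open ring/lens (420,213). The black one at top (483,263), side (301,344), is parked in the strip and should be the target. I'll confirm that with a crop and measure.

Run:
```python
from h import *
p=cap('top'); s=cap('side')
a=cv2.resize(p['img'][190:300,370:520],(600,440),interpolation=cv2.INTER_CUBIC)
b=cv2.resize(s['img'][285:415,265:385],(406,440),interpolation=cv2.INTER_CUBIC)
c=np.hstack([a,b]); c=cv2.resize(c,(800,350)); cv2.imwrite('pics/crop1.png',c[:,:,::-1])
def best(q,k,i=0):
    r=vision.regions_of(q,k); return [(round(d['confidence'],2),d['mask']) for d in r]
def rect(m,z,q):
    ys,xs=np.nonzero(m); P=np.array([ray(q,(x,y),z)[:2] for x,y in zip(xs,ys)],np.float32)
    return cv2.minAreaRect(P)
print('encl',[(c,rect(m,145,p)) for c,m in best(p,'enclosure')[:1]])
print('strip',[(c,rect(m,12,p)) for c,m in best(p,'strip')[:1]])
for c,m in best(p,'holder')[:4]: print('holder',c,np.argwhere(m).mean(0)[::-1],rect(m,8,p))
for c,m in best(p,'handle')[:1]: print('handle',c,rect(m,185,p))
# lid: dark pixels in top
g=p['img'].max(2); m=(g<60).astype(np.uint8); n,l,st,ce=cv2.connectedComponentsWithStats(m)
i=l[240,160]; 
h=cv2.convexHull(np.argwhere(l==i)[:,::-1].astype(np.int32)); ap=cv2.approxPolyDP(h,6,True)[:,0]
print([(tuple(u),ray(p,u,145)[:2].round(0)) for u in ap])
```

```text
encl [(0.64, ((558.7194213867188, 146.6846923828125), (229.39987182617188, 315.652099609375), 9.540864944458008))]
strip [(0.62, ((565.1151123046875, -330.8580322265625), (200.51370239257812, 78.58932495117188), 47.98990249633789))]
holder 0.89 [316.6092437  221.71848739] ((614.9030151367188, -97.30978393554688), (73.82561492919922, 24.96785545349121), 2.2123420238494873)
holder 0.67 [330.35672515 289.07797271] ((483.71551513671875, -123.05583190917969), (74.69593048095703, 26.738754272460938), 9.599751472473145)
holder 0.63 [279.17926566 146.30021598] ((768.1068115234375, -24.364561080932617), (23.910429000854492, 74.62593841552734), 89.91018676757812)
handle 0.65 ((632.9312133789062, 159.48135375976562), (26.942415237426758, 129.695556640625), 10.246170997619629)
[((np.int32(257), np.int32(292)), array([474.,   4.])), ((np.int32(83), np.int32(323)), array([427., 282.])), ((np.int32(68), np.int32(192)), array([643., 320.])), ((np.int32(236), np.int32(164)), array([690.,  41.])), ((np.int32(250), np.int32(177)), array([667.,  17.])), ((np.int32(262), np.int32(258)), array([530.,  -4.]))]
```

View pics/crop1.png

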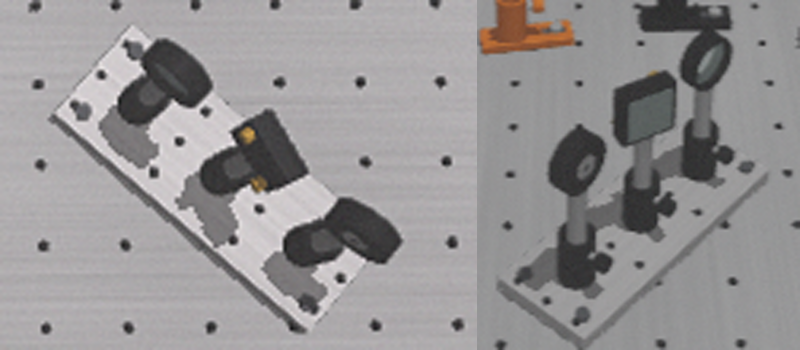

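The crop shows a solid black disc with a small pinhole plate at the near, lower-right end of the strip: this is the target. The far one holds a clear lens, the middle one is the square mirror, and the pink one stands outside the strip. Next I'll fit simple silhouettes for poses.

```bash
cat > fit.py <<'E'
from h import *
from scipy.optimize import minimize
def cyl(c,ax,r,h):  # points on two rims
    ax=np.array(ax,float)/np.linalg.norm(ax); u=np.cross(ax,[0,0,1.]) if abs(ax[2])<.9 else np.array([1.,0,0]); v=np.cross(ax,u)
    t=np.linspace(0,2*np.pi,40); ring=r*(np.outer(np.cos(t),u)+np.outer(np.sin(t),v))
    return np.vstack([c+ring+ax*h/2,c+ring-ax*h/2])
def box(c,s):
    return np.array([[c[0]+i*s[0]/2,c[1]+j*s[1]/2,c[2]+k*s[2]/2] for i in(-1,1) for j in(-1,1) for k in(-1,1)])
def models(name,off=0):
    if name=='target': return [cyl(np.array([0,0,93.]),[1,0,0],20,14),cyl(np.array([0,0,53.5]),[0,0,1],6.35,43)]
    if name=='holder': return [box([off,0,4],[75,25,8]),cyl(np.array([0,0,27.]),[0,0,1],12.5,38),cyl(np.array([19,0,35.]),[1,0,0],4,14)]
    if name=='enclosure': return [box([0,0,69.5],[220,300,139]),box([1,0,142],[222,304,6]),cyl(np.array([0,-156,107.]),[0,1,0],12.5,12)]
    if name=='handle': return [cyl(np.array([80,0,183.]),[0,1,0],5,118),cyl(np.array([80,-57,164.]),[0,0,1],5,38),cyl(np.array([80,57,164.]),[0,0,1],5,38)]
def sil(p,hulls,K=4):
    m=np.zeros((480*K,640*K),np.uint8)
    T=p['world_to_cam']
    for X in hulls:
        c=X@T[:3,:3].T+T[:3,3]; u=c@p['camera_matrix'].T; u=u[:,:2]/u[:,2:]
        u=((u+.5)*K-.5)
        h=cv2.convexHull(u.astype(np.float32)); cv2.fillConvexPoly(m,np.round(h*16).astype(np.int32),1,shift=4)
    return cv2.resize(m.astype(np.float32),(640,480),interpolation=cv2.INTER_AREA)
def place(hs,x,y,z,yaw):
    c,s=np.cos(yaw),np.sin(yaw); R=np.array([[c,-s,0],[s,c,0],[0,0,1]])
    return [h@R.T+[x,y,z] for h in hs]
def fit(name,obs,x0,z0,slab=False,fitz=False):
    """obs: list of (picture, mask)"""
    def cost(v):
        off=v[4]*10 if slab else 0; z=z0+(v[3]*10 if fitz else 0)
        hs=place(models(name,off),v[0]*10,v[1]*10,z,v[2]); e=0
        for p,m in obs:
            s=sil(p,hs); e+=1-np.minimum(s,m).sum()/np.maximum(s,m).sum()
        return e/len(obs)
    v0=np.array([x0[0]/10,x0[1]/10,x0[2],0,0]); sim=[v0]+[v0+np.eye(5)[i]*[1,1,.2,1,.5][i] for i in range(5)]
    r=minimize(cost,v0,method='Nelder-Mead',options=dict(initial_simplex=np.array(sim),maxiter=150,xatol=.01,fatol=1e-4))
    v=r.x; return dict(x=v[0]*10,y=v[1]*10,yaw=v[2],z=z0+(v[3]*10 if fitz else 0),off=v[4]*10 if slab else 0,err=r.fun)
def near(p,name,X):
    b=None
    for d in vision.regions_of(p,name):
        ys,xs=np.nonzero(d['mask']); dd=np.hypot(*(np.array([xs.mean(),ys.mean()])-px(p,X)))
        if b is None or dd<b[0]: b=(dd,d['mask'])
    return b[1].astype(np.float32) if b and b[0]<25 else None
E
python3 - <<'E'
from fit import *
P=[cap('top'),cap('side')]
for n,X,x0,z0,kw in [('target',[521,-380,105],[522,-380,-.6],18,{}),('holder',[610,-97,10],[605,-97,0.1],0,dict(slab=True)),('enclosure',[556,149,140],[556,149,.167],0,{}),('handle',[635,160,180],[556,149,.167],0,{})]:
    ob=[(p,near(p,n,X)) for p in P]; ob=[(p,m) for p,m in ob if m is not None]
    for o in ([ob] if len(ob)<2 else [ob,ob[:1],ob[1:]]):
        print(n,len(o),{k:round(float(v),3) for k,v in fit(n,o,x0,z0,**kw).items()})
E
```

```text
target 2 {'x': 523.316, 'y': -379.338, 'yaw': -0.657, 'z': 18.0, 'off': 0.0, 'err': 0.078}
target 1 {'x': 523.114, 'y': -379.491, 'yaw': -0.646, 'z': 18.0, 'off': 0.0, 'err': 0.077}
target 1 {'x': 523.595, 'y': -378.902, 'yaw': -0.644, 'z': 18.0, 'off': 0.0, 'err': 0.066}
holder 2 {'x': 604.593, 'y': -97.194, 'yaw': 0.03, 'z': 0.0, 'off': 11.423, 'err': 0.106}
holder 1 {'x': 612.282, 'y': -97.426, 'yaw': 0.028, 'z': 0.0, 'off': 2.796, 'err': 0.065}
holder 1 {'x': 604.735, 'y': -93.991, 'yaw': 0.057, 'z': 0.0, 'off': 11.102, 'err': 0.071}
enclosure 1 {'x': 560.365, 'y': 152.947, 'yaw': 0.168, 'z': 0.0, 'off': 0.0, 'err': 0.009}
handle 2 {'x': 560.725, 'y': 152.977, 'yaw': 0.162, 'z': 0.0, 'off': 0.0, 'err': 0.218}
handle 1 {'x': 560.485, 'y': 151.677, 'yaw': 0.169, 'z': 0.0, 'off': 0.0, 'err': 0.181}
handle 1 {'x': 561.887, 'y': 156.847, 'yaw': 0.156, 'z': 0.0, 'off': 0.0, 'err': 0.179}
```

Emit:
arm_command(deltas=[[0,0,0,8.58],[0,0,0,8.58],[0,0,0,8.58],[0,0,0,8.58],[0,0,0,8.58]], claw=0)

```text
time: 2.4
tool_pos: [204.3, 483.6, 234.7]
tcp_rot: [-1.571, 0.0, -1.155]
contact_force: [-0.5, -0.6, -0.3]
grip_width: 91.9
```

Emit:
arm_command(deltas=[[0,0,0,8.58],[0,0,0,8.58],[0,0,0,8.58],[0,0,0,8.58],[0,0,0,8.58]])

```text
time: 2.9
tool_pos: [204.3, 483.6, 234.7]
tcp_rot: [-1.571, 0.0, -1.903]
contact_force: [-0.6, -0.1, -0.4]
grip_width: 91.7
```

Emit:
arm_command(deltas=[[0,0,0,8.58],[0,0,0,8.58],[0,0,0,1.34],[0,0,0,0]])

```text
time: 3.3
tool_pos: [204.3, 483.6, 234.7]
tcp_rot: [-1.571, 0.0, -2.217]
contact_force: [0.7, -0.1, 0.5]
grip_width: 91.5
```

Emit:
arm_command(deltas=[[0.0248,0,0.0387,0],[0.0248,0,0.0387,0],[0.0248,0,0.0387,0],[0.0248,0,0.0387,0],[0.0248,0,0.0387,0]])

```text
time: 3.8
tool_pos: [283.7, 266.3, 234.9]
tcp_rot: [-1.57, 0.001, -2.216]
contact_force: [0.9, -0.0, -0.5]
grip_width: 91.7
```

Emit:
arm_command(deltas=[[0.0248,0,0.0387,0],[0.0248,0,0.0387,0],[0.0248,0,0.0387,0],[0.0248,0,0.0387,0],[0.0248,0,0.0387,0]])

```text
time: 4.3
tool_pos: [363.0, 50.2, 235.1]
tcp_rot: [-1.57, 0.001, -2.217]
contact_force: [1.1, 0.7, 0.6]
grip_width: 91.9
```

Emit:
arm_command(deltas=[[0.0248,0,0.0387,0],[0.0248,0,0.0387,0],[0.0248,0,0.0387,0],[0.0248,0,0.0387,0],[0.0248,0,0.0387,0]])

```text
time: 4.8
tool_pos: [442.0, -165.7, 234.8]
tcp_rot: [-1.57, 0.0, -2.217]
contact_force: [0.9, -0.1, 0.3]
grip_width: 91.6
```

Emit:
arm_command(deltas=[[0.0248,0,0.0387,0],[0.0248,0,0.0387,0],[0.0248,0,0.0387,0],[0.0248,0,0.0387,0],[0,0,0,0]])

```text
time: 5.3
tool_pos: [505.6, -341.2, 233.0]
tcp_rot: [-1.57, -0.001, -2.221]
contact_force: [0.1, 0.7, 0.1]
grip_width: 91.7
```

Emit:
arm_command(deltas=[[0.0198,0,0.0371,0],[0,0,0,0],[0,0.03,0,0],[0,0.03,0,0],[0,0,0,0]])

```text
time: 5.8
tool_pos: [520.7, -372.0, 170.6]
tcp_rot: [-1.58, 0.001, -2.218]
contact_force: [-0.4, 0.0, -0.4]
grip_width: 91.9
```

Run:
```python
from h import *
o=bot.get_obs(); print(o['tool_pos'],o['tcp_rot'],o['joint_positions'])
p=cap('top'); s=cap('side')
a=cv2.resize(p['img'][180:330,390:540],(400,400),interpolation=cv2.INTER_CUBIC)
b=cv2.resize(s['img'][250:400,230:380],(400,400),interpolation=cv2.INTER_CUBIC)
cv2.imwrite('pics/pre.png',np.hstack([a,b])[:,:,::-1])
```

```text
[ 520.67702134 -371.95419644  170.57597685] [-1.57960871e+00  1.06289518e-03 -2.21778281e+00] [-7.40101260e-01  6.08924674e-01  1.26436668e+00  2.49563311e-04
  1.27717434e+00 -9.31927473e-02]
```

View pics/pre.png

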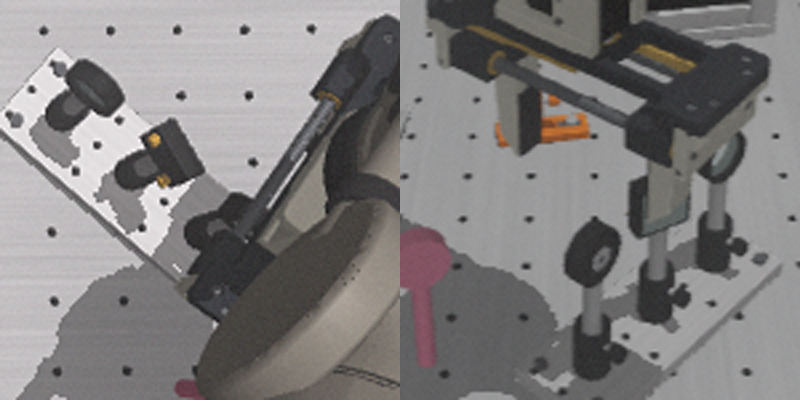

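Emit:
arm_command(deltas=[[0,0,0,0],[0,0,0,0]])

```text
time: 6.1
tool_pos: [523.3, -374.9, 176.8]
tcp_rot: [-1.567, -0.0, -2.22]
contact_force: [-0.1, 0.1, -0.6]
grip_width: 91.7
```

Emit:
arm_command(deltas=[[0.0036,0,0.0027,0],[0,0,0,0],[0,0,0,0]])

```text
time: 6.4
tool_pos: [522.6, -379.3, 174.9]
tcp_rot: [-1.57, 0.0, -2.22]
contact_force: [-0.6, 0.3, 0.9]
grip_width: 92.1
```

Straddling is fine; descend 73 mm.

Emit:
arm_command(deltas=[[0,0.025,0.0005,0],[0,0.025,0,0],[0,0.015,0,0],[0,0.008,0,0],[0,0,0,0]])

```text
time: 6.9
tool_pos: [522.6, -379.0, 100.6]
tcp_rot: [-1.573, 0.0, -2.22]
contact_force: [0.4, 0.6, -1.6]
grip_width: 91.5
```

Emit:
arm_command(deltas=[[0,0,0,0],[0,0,0,0]])

```text
time: 7.1
tool_pos: [523.5, -379.8, 102.9]
tcp_rot: [-1.569, -0.0, -2.22]
contact_force: [-0.7, -0.5, 0.2]
grip_width: 91.7
```

Emit:
arm_command(deltas=[[0,0,0,0],[0,0,0,0],[0,0,0,0],[0,0,0,0],[0,0,0,0]], claw=190)

```text
time: 7.6
tool_pos: [523.0, -379.3, 101.7]
tcp_rot: [-1.571, 0.0, -2.22]
contact_force: [0.2, -0.4, -0.1]
grip_width: 56.3
```

Run:
```python
from h import *
s=cap('side'); p=cap('top')
a=cv2.resize(p['img'][180:330,390:540],(400,400),interpolation=cv2.INTER_CUBIC)
b=cv2.resize(s['img'][290:390,250:350],(400,400),interpolation=cv2.INTER_CUBIC)
cv2.imwrite('pics/pre2.png',np.hstack([a,b])[:,:,::-1])
```

```text
(no output)
```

View pics/pre2.png

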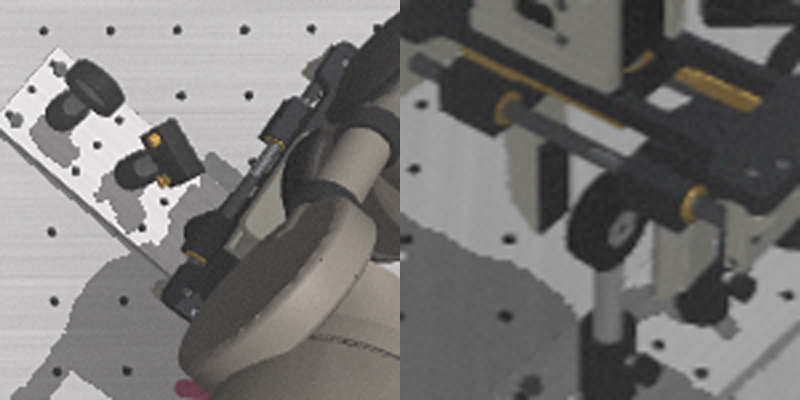

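The disc (605,225 in the crop) sits between the pads. Closing.

Emit:
arm_command(deltas=[[0,0,0,0],[0,0,0,0],[0,0,0,0],[0,0,0,0],[0,0,0,0]], claw=255)

```text
time: 8.2
tool_pos: [523.0, -379.3, 101.7]
tcp_rot: [-1.571, 0.0, -2.22]
contact_force: [-0.3, -0.2, -0.0]
grip_width: 13.7
```

Emit:
arm_command(deltas=[[0,0,0,0],[0,0,0,0],[0,0,0,0],[0,0,0,0]])

```text
time: 8.6
tool_pos: [523.0, -379.3, 101.7]
tcp_rot: [-1.571, 0.0, -2.22]
contact_force: [0.3, 0.0, 0.4]
grip_width: 14.0
```

Emit:
arm_command(deltas=[[0,-0.01,0,0],[0,-0.02,0,0],[0,-0.03,0,0],[0,-0.03,0,0],[0,-0.025,0,0]])

```text
time: 9.1
tool_pos: [523.1, -379.4, 219.3]
tcp_rot: [-1.569, -0.0, -2.22]
contact_force: [0.5, -0.1, -1.4]
grip_width: 13.9
```

Emit:
arm_command(deltas=[[0,-0.02,0,0],[0,0,0,0],[0,0,0,0]])

```text
time: 9.4
tool_pos: [522.8, -379.2, 236.6]
tcp_rot: [-1.571, 0.0, -2.22]
contact_force: [-0.1, 0.8, -1.2]
grip_width: 13.5
```

Emit:
arm_command(deltas=[[-0.0135,0,-0.005,0],[-0.027,0,-0.0105,0],[-0.033,0,-0.013,0],[-0.033,0,-0.013,0],[-0.033,0,-0.013,0]])

```text
time: 9.9
tool_pos: [563.7, -232.6, 235.1]
tcp_rot: [-1.574, 0.0, -2.22]
contact_force: [-0.6, 0.6, -1.4]
grip_width: 13.6
```

Emit:
arm_command(deltas=[[-0.033,0,-0.013,0],[-0.033,0,-0.013,0],[-0.033,0,-0.013,0],[-0.022,0,-0.0085,0],[-0.013,0,-0.004,0]])

```text
time: 10.4
tool_pos: [603.6, -94.1, 235.4]
tcp_rot: [-1.574, -0.0, -2.218]
contact_force: [-0.1, 0.4, -0.8]
grip_width: 13.9
```

Emit:
arm_command(deltas=[[0,0,0,7],[0,0,0,8.5],[0,0,0,8.5],[0,0,0,8.5],[0,0,0,7]])

```text
time: 10.9
tool_pos: [603.5, -97.3, 235.7]
tcp_rot: [-1.572, -0.002, -2.916]
contact_force: [0.1, 0.4, -0.9]
grip_width: 13.7
```

Emit:
arm_command(deltas=[[0,0,0,3.7],[0,0,0,0],[0,0,0,0],[0,0,0,0]])

```text
time: 11.3
tool_pos: [603.8, -97.4, 236.3]
tcp_rot: [-1.571, -0.001, -2.973]
contact_force: [0.5, -1.1, -0.6]
grip_width: 13.7
```

Emit:
arm_command(deltas=[[0,0.02,0,0],[0,0.03,0,0],[0,0.025,0,0],[0,0.015,0,0],[0,0.005,0,0]])

```text
time: 11.8
tool_pos: [602.9, -97.1, 139.6]
tcp_rot: [-1.572, -0.003, -2.973]
contact_force: [-0.1, 0.3, -1.5]
grip_width: 13.9
```

Emit:
arm_command(deltas=[[0,0,0,0],[0,0,0,0],[0,0,0,0]])

```text
time: 12.1
tool_pos: [604.6, -97.6, 143.0]
tcp_rot: [-1.57, 0.002, -2.974]
contact_force: [0.4, -1.2, -0.5]
grip_width: 13.7
```

Run:
```python
from fit import *
o=bot.get_obs(); print(o['tool_pos'],o['tcp_rot'])
s=cap('side'); p=cap('top')
r0,c0=225,285
b=cv2.resize(s['img'][r0:r0+80,c0:c0+100],(800,640),interpolation=cv2.INTER_CUBIC)[:600]
cv2.imwrite('pics/hold.png',b[:,:,::-1])
np.savez('s1.npz',img=s['img'],K=s['camera_matrix'],T=s['world_to_cam'])
t=o['tool_pos']; foot=np.array([t[0],t[1],t[2]-83.7])
f=lambda X:((px(s,X)-[c0,r0]+.5)*8).round(0)
print('pred foot',f(foot),'post60',f(foot+[0,0,60]),'mouth',f([604.6,-97.2,46]),'1mm x',f(foot+[10,0,0])-f(foot),'10y',f(foot+[0,10,0])-f(foot))
m=near(s,'holder',[605,-97,20])
print('holder side',{k:round(float(v),2) for k,v in fit('holder',[(s,m)],[604,-97,.05],0,slab=True).items()} if m is not None else None)
m=near(s,'target',foot+[0,0,80])
print('tmask',None if m is None else (m.sum(),np.argwhere(m>0).min(0),np.argwhere(m>0).max(0)))
```

```text
[604.58291613 -97.56814075 142.95395033] [-1.56991042e+00  2.05255060e-03 -2.97401916e+00]
pred foot [425. 380.] post60 [435. 194.] mouth [423. 419.] 1mm x [37.  0.] 10y [ -2. -21.]
holder side {'x': 603.14, 'y': -94.76, 'yaw': 0.01, 'z': 0.0, 'off': 11.95, 'err': 0.09}
tmask (np.float32(207.0), array([231, 331]), array([272, 342]))
```

View pics/hold.png

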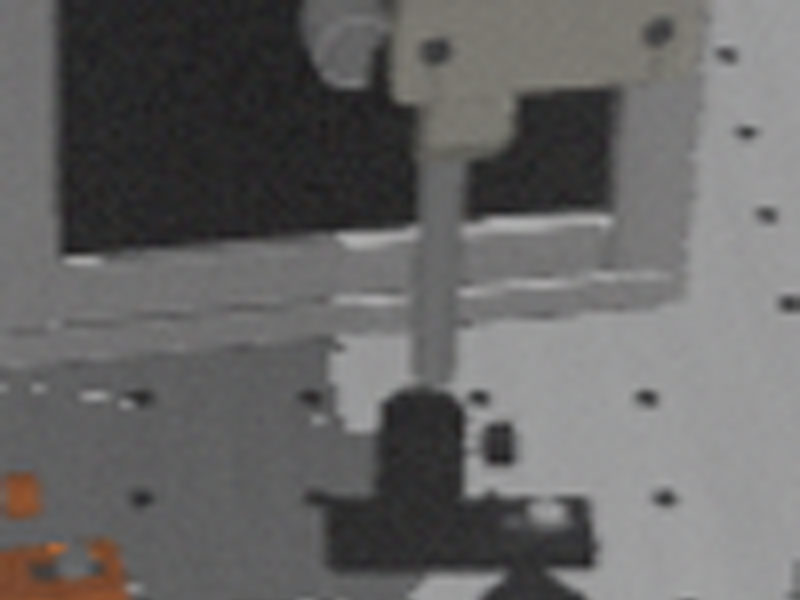

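Run:
```python
import numpy as np
d=np.load('s1.npz'); g=d['img'].mean(2)
print('cols',np.arange(328,346)); 
for r in range(262,292): print(r,g[r,328:346].round().astype(int))
```

```text
cols [328 329 330 331 332 333 334 335 336 337 338 339 340 341 342 343 344 345]
262 [154 151 163 167 169 159 149 141 115  97 105 105 103 100 112 122 120 122]
263 [117 115 119 124 129 125 118 118 107  97 104 107 101  96 113 118 115 117]
264 [115 113 116 115 118 120 115 112 103 101 103 105 102  99 108 119 119 114]
265 [113 115 116 112 115 118 115 116 103 100 105 108 103  95 100 100 128 134]
266 [124 117 120 128 129 124 126 127 114 105 105 104 102 103 137 150 154 150]
267 [151 151 150 148 149 149 149 149 123  97 103 105 102 106 139 155 153 152]
268 [138 152 152 153 150 151 149 151 124  98 105 106 102 107 141 155 152 152]
269 [152 152 149 152 151 151 150 152 121 101 106 104 100 105 138 152 154 153]
270 [152 152 151 150 149 150 150 150 121 101 105 108 102 106 139 155 155 153]
271 [151 153 150 150 150 151 152 151 123 101 107 107 102 116 145 154 153 152]
272 [154 153 151 149 151 151 152 151 137 113 106 107 103 126 150 153 155 153]
273 [151 153 152 150 151 151 137 110  97  80  81 104 119 144 154 154 141 145]
274 [151 152 153 150 152 124  73  49  53  49  52  57  57  91 141 115  57  69]
275 [15
[... 528 characters left out ...]
4 118  84]
282 [ 97  95  95  83  60  44  50  45  46  50  49  49  43  45  57 132 152 107]
283 [ 96  95  94  86  63  46  43  42  47  42  46  51  49  52  62 135 155 137]
284 [ 97  96  94  80  55  42  45  47  45  46  50  50  44  43  59 133 154 153]
285 [ 95  98  97  78  47  44  43  45  47  44  45  48  44  46  60 134 155 155]
286 [ 97  90  95  79  55  47  44  46  50  47  45  45  48  43  62 135 154 129]
287 [59 60 62 53 46 43 49 45 47 46 51 45 45 46 62 78 84 67]
288 [44 42 45 47 49 44 49 49 42 46 44 50 47 47 42 53 48 48]
289 [43 46 48 48 46 47 50 45 45 44 45 46 48 49 47 49 49 50]
290 [45 42 47 45 45 40 49 48 46 49 45 44 48 49 42 46 47 50]
291 [49 47 42 48 47 44 45 48 47 44 49 49 51 46 51 45 53 48]
```

Emit:
arm_command(deltas=[[0.0021,0,-0.0017,0],[0,0.005,0,0],[0,0.004,0,0],[0,0,0,0],[0,0,0,0]])

```text
time: 12.8
tool_pos: [601.5, -96.0, 132.4]
tcp_rot: [-1.571, -0.0, -2.974]
contact_force: [0.4, 0.7, -1.5]
grip_width: 13.8
```

Run:
```python
from h import *
o=bot.get_obs(); print(o['tool_pos'],o['contact_force'])
s=cap('side'); g=s['img'].mean(2)
t=o['tool_pos']; print(px(s,[t[0]+2.3,t[1],t[2]-83.7]))
for r in range(264,280): print(r,g[r,330:345].round().astype(int))
```

```text
[601.51192296 -96.01423639 132.40223836] [ 0.42940456  0.74760988 -1.49335879]
[337.05637395 275.50628423]
264 [114 116 119 119 110 102 101 105 102 101 101 110 115 116 117]
265 [114 112 115 115 109 105 100 105 104 101 103 104 106 101 130]
266 [120 130 128 124 121 106 103 106 101 100 124 145 153 150 152]
267 [147 150 149 146 132 105 100 104 105 100 124 148 155 153 152]
268 [150 148 150 150 132 109 104 105 103 102 124 149 153 155 153]
269 [150 150 151 150 131 109 104 107 103  99 113 144 154 154 153]
270 [151 151 148 149 132 109 105 105 101  98 136 152 155 153 154]
271 [151 149 151 150 127 101 103 105 104  97 135 154 156 154 154]
272 [150 149 151 149 123 103 105 108 101  99 135 154 156 153 154]
273 [152 152 149 149 127 101 107 108 106  95 119 144 155 154 138]
274 [152 152 151 124  86  93 107 103 106  87  69  92 141 113  56]
275 [151 150 116  61  58  91 104 107 104  84  60  53  92 117 105]
276 [152 150 105  50  43  59  82  89  79  58  48  45  49 130 152]
277 [153 149 108  41  44  40  45  47  48  45  41  51  48 108 143]
278 [138 138  84  42  43  44  46  48  41  42  47  43  46 131 154]
279 [100  86  63  43  42  44  43  45  40  46  43  46  39 121 134]
```

Emit:
arm_command(deltas=[[0.0005,0,0,0],[0,0,0,0],[0,0,0,0],[0,0,0,0]])

```text
time: 13.25
tool_pos: [601.1, -96.1, 132.8]
tcp_rot: [-1.571, 0.0, -2.974]
contact_force: [0.5, 0.1, -0.9]
grip_width: 14.0
```

Run:
```python
from h import *
o=bot.get_obs(); print(o['tool_pos'],o['contact_force'])
g=sum(cap('side')['img'].mean(2) for _ in range(3))/3
s=cap('side'); t=o['tool_pos']; print(px(s,[t[0]+2.3,t[1],t[2]-83.7]),bot.get_obs()['tool_pos'])
for r in range(270,281): print(r,g[r,330:345].round().astype(int))
b=cv2.resize(s['img'][245:295,310:370],(720,600),interpolation=cv2.INTER_CUBIC)
cv2.imwrite('pics/hold2.png',np.clip(b[:,:,::-1]*1.5,0,255))
```

```text
[601.1243859  -96.14348375 132.78976622] [ 0.49178071  0.11893598 -0.94580544]
[336.89128346 275.39694338] [601.12133038 -96.13702807 132.7306539 ]
270 [149 150 149 151 126 104 105 106 103  98 136 154 154 154 152]
271 [151 151 150 149 126 103 105 106 103 103 138 154 156 154 154]
272 [152 149 150 150 127 103 106 105 101 103 137 154 155 154 153]
273 [152 152 149 151 122 100 107 104 101 103 121 146 155 156 137]
274 [152 151 150 123  95  98 105 105 100  88  65  91 141 115  59]
275 [152 152 114  61  61  94 105 104 103  80  53  49  92 116 104]
276 [151 151 106  44  46  53  81  93  82  58  42  45  50 130 150]
277 [152 152 107  43  45  45  48  51  47  46  42  46  47 108 145]
278 [153 136  89  42  43  43  44  45  43  44  45  44  49 131 152]
279 [102 115  87  43  44  44  42  45  43  44  49  46  44 123 133]
280 [ 93  89  61  44  42  47  44  47  45  43  46  45  59 135 135][ WARN:0@6.667] global loadsave.cpp:1063 imwrite_ Unsupported depth image for selected encoder is fallbacked to CV_8U.
```

View pics/hold2.png

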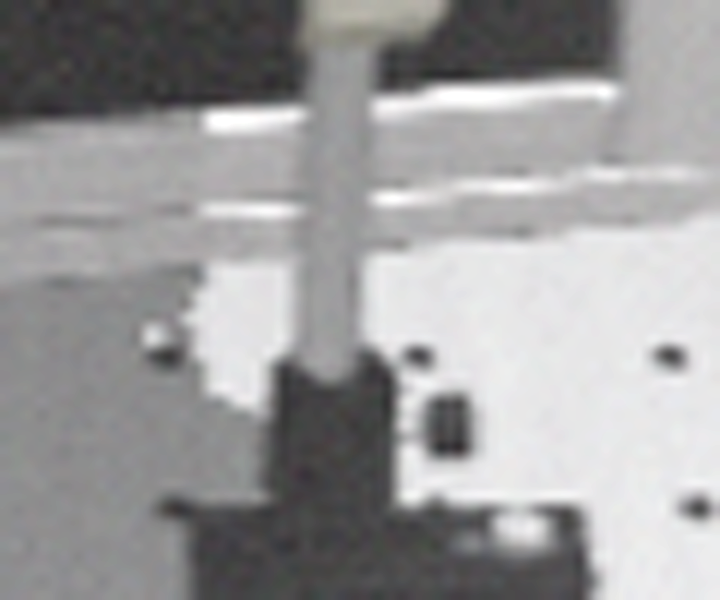

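Emit:
arm_command(deltas=[[-0.0011,0,0.0012,0],[0,0,0,0],[0,0.004,0,0],[0,0.003,0,0],[0,0,0,0]])

```text
time: 13.95
tool_pos: [602.0, -97.0, 124.9]
tcp_rot: [-1.571, -0.001, -2.974]
contact_force: [0.1, 0.4, -0.4]
grip_width: 13.8
```

Emit:
arm_command(deltas=[[0,0,0,0],[0,0,0,0]])

```text
time: 14.15
tool_pos: [602.4, -97.1, 125.8]
tcp_rot: [-1.571, 0.0, -2.974]
contact_force: [0.4, 0.2, -0.3]
grip_width: 13.9
```

Emit:
arm_command(deltas=[[0,0.004,0,0],[0,0.004,0,0],[0,0,0,0],[0,0,0,0]])

```text
time: 14.55
tool_pos: [602.3, -97.1, 117.4]
tcp_rot: [-1.571, -0.0, -2.974]
contact_force: [-0.2, 0.1, -0.5]
grip_width: 13.8
```

Emit:
arm_command(deltas=[[0,0.004,0,0],[0,0.004,0,0],[0,0.004,0,0],[0,0,0,0],[0,0,0,0]])

```text
time: 15.05
tool_pos: [602.3, -97.1, 105.5]
tcp_rot: [-1.571, -0.0, -2.974]
contact_force: [-0.1, 0.6, -1.3]
grip_width: 13.8
```

Emit:
arm_command(deltas=[[0,0.003,0,0],[0,0.002,0,0],[0,0,0,0],[0,0,0,0]])

```text
time: 15.45
tool_pos: [602.4, -97.1, 100.7]
tcp_rot: [-1.571, -0.0, -2.974]
contact_force: [-0.6, -0.2, -0.7]
grip_width: 13.9
```

Emit:
arm_command(deltas=[[0,0.0015,0,0],[0,0.001,0,0],[0,0,0,0],[0,0,0,0]])

```text
time: 15.85
tool_pos: [602.4, -97.1, 98.2]
tcp_rot: [-1.571, 0.0, -2.974]
contact_force: [0.5, 0.2, -1.6]
grip_width: 13.6
```

Emit:
arm_command(deltas=[[0,0.001,0,0],[0,0,0,0],[0,0,0,0]])

```text
time: 16.15
tool_pos: [602.6, -97.2, 97.6]
tcp_rot: [-1.571, 0.001, -2.974]
contact_force: [-0.0, 0.3, 4.1]
grip_width: 14.0
```

Emit:
arm_command(deltas=[[0,0.0005,0,0],[0,0,0,0],[0,0,0,0]])

```text
time: 16.45
tool_pos: [602.6, -97.2, 97.6]
tcp_rot: [-1.57, 0.001, -2.974]
contact_force: [-2.4, -0.4, 6.1]
grip_width: 13.7
```

Emit:
arm_command(deltas=[[0,-0.0003,0,0],[0,0,0,0],[0,0,0,0],[0,0,0,0],[0,0,0,0]], claw=130)

```text
time: 16.95
tool_pos: [602.3, -97.1, 96.8]
tcp_rot: [-1.571, -0.0, -2.974]
contact_force: [0.0, 0.4, -0.2]
grip_width: 44.3
```

Emit:
arm_command(deltas=[[0,-0.01,0,0],[0,-0.02,0,0],[0,-0.03,0,0],[0,-0.03,0,0],[0,-0.03,0,0]])

```text
time: 17.45
tool_pos: [602.3, -97.1, 219.1]
tcp_rot: [-1.571, 0.001, -2.974]
contact_force: [-0.9, 0.2, -0.6]
grip_width: 45.1
```

Emit:
arm_command(deltas=[[0,-0.025,0,0],[0,0,0,-8.5],[0,0,0,-8.5],[0,0,0,-8.5],[0,0,0,-8.5]])

```text
time: 17.95
tool_pos: [602.4, -97.1, 243.0]
tcp_rot: [-1.57, 0.001, -2.375]
contact_force: [-0.6, -0.2, -0.1]
grip_width: 44.9
```

Emit:
arm_command(deltas=[[0,0,0,-8.5],[0,0,0,-8.5],[0,0,0,-8.5],[0,0,0,-8.5],[0,0,0,-8.5]])

```text
time: 18.45
tool_pos: [602.4, -97.1, 242.9]
tcp_rot: [-1.57, -0.0, -1.633]
contact_force: [-0.6, 0.2, -0.6]
grip_width: 45.4
```

Emit:
arm_command(deltas=[[0,0,0,-8.5],[0,0,0,-5],[0,0,0,0],[0,0,0,0]])

```text
time: 18.85
tool_pos: [602.4, -97.1, 242.5]
tcp_rot: [-1.57, -0.0, -1.406]
contact_force: [0.4, -0.8, -0.5]
grip_width: 45.0
```

Run:
```python
from fit import *
o=bot.get_obs(); print(o['tool_pos'],o['tcp_rot'],o['joint_positions'])
P=[cap('side'),cap('top')]
X=[604.5,-97,100]; ob=[(p,near(p,'target',X)) for p in P]
print([m is not None for _,m in ob])
def mod(name,off=0): return [cyl(np.array([0,0,93.]),[1,0,0],20,14),cyl(np.array([0,0,53.5]),[0,0,1],6.35,43)]
for p,m in ob:
    if m is not None:
        print('yaw1.738',{k:round(float(v),3) for k,v in fit('target',[(p,m)],[604,-97,1.74],14).items()},{k:round(float(v),2) for k,v in fit('target',[(p,m)],[604,-97,1.74],14,fitz=True).items()})
a=cv2.resize(P[0]['img'][215:315,280:400],(480,400),interpolation=cv2.INTER_CUBIC)
b=cv2.resize(P[1]['img'][180:260,260:340],(320,320),interpolation=cv2.INTER_CUBIC)
b=np.vstack([b,np.zeros((80,320,3),np.uint8)])
cv2.imwrite('pics/placed.png',np.hstack([a,b])[:,:,::-1])
```

```text
[602.43530586 -97.12211338 242.54900286] [-1.57014953e+00 -1.85083017e-04 -1.40580391e+00] [-2.85430837e-01  4.95437919e-01  1.26055658e+00  1.16972905e-04
  1.38493530e+00 -4.50444888e-01]
[True, False]
yaw1.738 {'x': 603.814, 'y': -95.339, 'yaw': 1.823, 'z': 14.0, 'off': 0.0, 'err': 0.062} {'x': 603.82, 'y': -95.93, 'yaw': 1.79, 'z': 14.36, 'off': 0.0, 'err': 0.06}
```

View pics/placed.png

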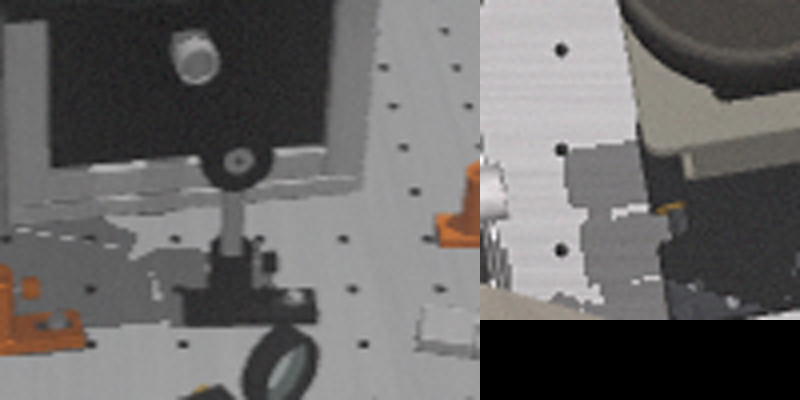

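The target stands in the black holder: disc at (238,160) in the crop, pinhole facing along the beam, and the fitted foot height is 14.4 mm. Next, the handle.

Emit:
arm_command(deltas=[[-0.0217,0,0.007,0],[-0.0337,0,0.0105,0],[-0.0337,0,0.0105,0],[-0.0337,0,0.0105,0],[-0.0337,0,0.0105,0]])

```text
time: 19.55
tool_pos: [624.7, 66.7, 242.1]
tcp_rot: [-1.571, 0.0, -1.404]
contact_force: [-0.4, -0.1, 0.7]
grip_width: 44.7
```

Emit:
arm_command(deltas=[[-0.0337,0,0.0105,0],[-0.0337,0,0.0105,0],[-0.0293,0,0.0097,0],[0,0,0,0],[0,0,0,0]])

```text
time: 20.05
tool_pos: [638.6, 166.3, 241.7]
tcp_rot: [-1.571, -0.0, -1.402]
contact_force: [1.2, 0.1, -0.0]
grip_width: 44.6
```

Emit:
arm_command(deltas=[[0,0,0,0],[0,0,0,0]])

```text
time: 20.25
tool_pos: [638.8, 164.5, 242.1]
tcp_rot: [-1.571, -0.0, -1.405]
contact_force: [-0.0, 0.2, 0.6]
grip_width: 44.9
```

Run:
```python
from fit import *
o=bot.get_obs(); print(o['tool_pos'],o['tcp_rot'],o['joint_positions'])
P=[cap('side'),cap('top')]
m=near(P[1],'target',[604.5,-97,100])
if m is not None: print({k:round(float(v),3) for k,v in fit('target',[(P[1],m)],[604,-97,1.74],14).items()})
a=cv2.resize(P[0]['img'][130:230,290:410],(480,400),interpolation=cv2.INTER_CUBIC)
b=cv2.resize(P[1]['img'][180:260,260:340],(320,320),interpolation=cv2.INTER_CUBIC)
b=np.vstack([b,np.zeros((80,320,3),np.uint8)])
cv2.imwrite('pics/handle.png',np.hstack([a,b])[:,:,::-1])
```

```text
[638.83189179 164.54443791 242.14959407] [-1.57080840e+00 -1.60123825e-04 -1.40509882e+00] [ 1.36093486e-01  5.94581754e-01  1.09187665e+00 -1.61489788e-04
  1.45514158e+00 -2.95853854e-02]
{'x': 602.495, 'y': -98.208, 'yaw': 1.731, 'z': 14.0, 'off': 0.0, 'err': 0.089}
```

View pics/handle.png

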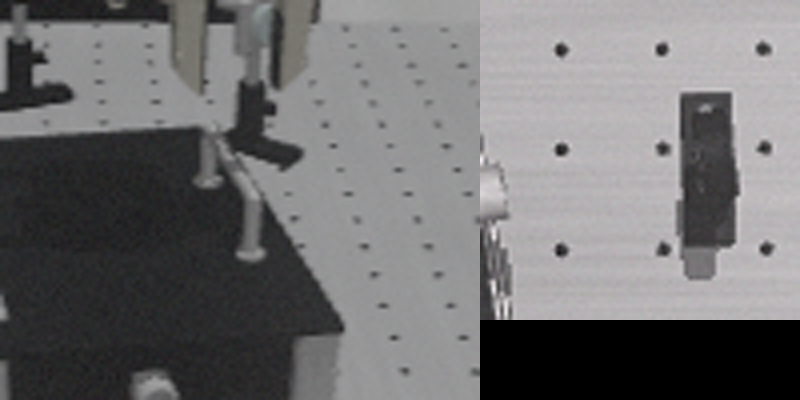

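The target's yaw is 1.731 in the top view; square to the port is 1.738. The fingers straddle the bar (bar middle at (230,160) in the crop). Descending.

Emit:
arm_command(deltas=[[0,0.02,0,0],[0,0.02,0,0],[0,0.015,0,0],[0,0.01,0,0],[0,0.005,0,0]])

```text
time: 20.9
tool_pos: [638.5, 165.4, 171.2]
tcp_rot: [-1.572, 0.0, -1.404]
contact_force: [0.1, 0.6, 0.8]
grip_width: 45.1
```

Emit:
arm_command(deltas=[[0,0,0,0],[0,0,0,0],[0,0,0,0],[0,0,0,0],[0,0,0,0]], claw=255)

```text
time: 21.4
tool_pos: [638.8, 165.8, 172.5]
tcp_rot: [-1.57, 0.0, -1.403]
contact_force: [-7.5, -1.8, 2.6]
grip_width: 10.0
```

Emit:
arm_command(deltas=[[0,0,0,0],[0,0,0,0],[0,0,0,0],[0,0,0,0]])

```text
time: 21.8
tool_pos: [638.8, 165.8, 172.4]
tcp_rot: [-1.57, 0.0, -1.403]
contact_force: [-2.2, -0.6, 3.9]
grip_width: 8.9
```

Emit:
arm_command(deltas=[[0,-0.00825,-0.0021,0],[0,-0.00815,-0.00246,0],[0,-0.00803,-0.00281,0],[0,-0.0079,-0.00316,0],[0,-0.00776,-0.0035,0]])

```text
time: 22.3
tool_pos: [625.0, 163.5, 213.0]
tcp_rot: [-1.57, 0.0, -1.403]
contact_force: [3.9, 1.5, -3.2]
grip_width: 8.8
```

Emit:
arm_command(deltas=[[0,0,0,0],[0,0,0,0]])

```text
time: 22.5
tool_pos: [625.2, 163.6, 212.6]
tcp_rot: [-1.569, 0.0, -1.403]
contact_force: [5.2, 1.8, -2.9]
grip_width: 9.3
```

Emit:
arm_command(deltas=[[0,-0.0076,-0.00383,0],[0,-0.00742,-0.00416,0],[0,-0.00723,-0.00448,0],[0,-0.00703,-0.00479,0],[0,-0.00681,-0.0051,0]])

```text
time: 23.0
tool_pos: [603.9, 159.9, 248.9]
tcp_rot: [-1.567, 0.0, -1.403]
contact_force: [5.9, 2.9, -0.6]
grip_width: 9.2
```

Emit:
arm_command(deltas=[[0,0,0,0],[0,0,0,0]])

```text
time: 23.2
tool_pos: [604.1, 159.9, 248.9]
tcp_rot: [-1.567, 0.0, -1.403]
contact_force: [7.4, 3.0, 1.6]
grip_width: 9.0
```

Run:
```python
from h import *
s=cap('side'); b=cv2.resize(s['img'][90:270,230:450],(733,600),interpolation=cv2.INTER_CUBIC)
cv2.imwrite('pics/lift.png',b[:,:,::-1])
```

```text
(no output)
```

View pics/lift.png

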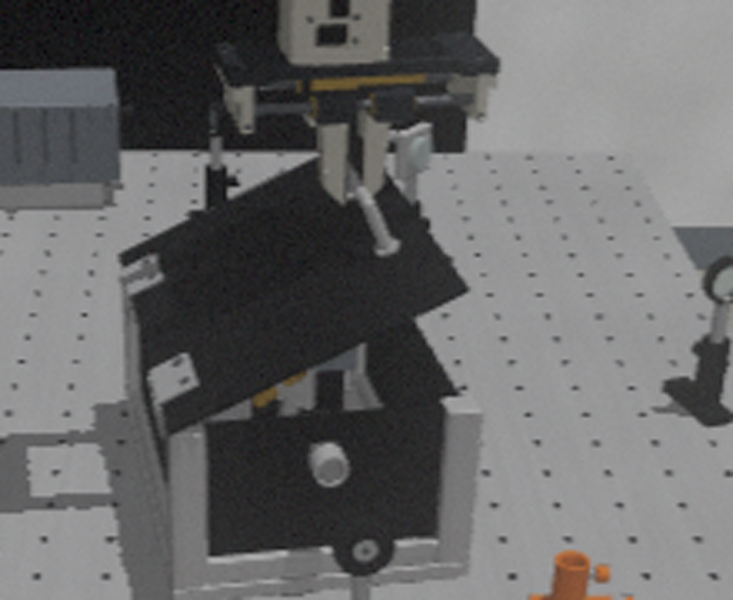

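Lid at about 25°, bar firmly held, target undisturbed. Small radial relief, then continue.

Emit:
arm_command(deltas=[[0,-0.0071,-0.0046,0],[0,-0.00634,-0.00567,0],[0,-0.00609,-0.00594,0],[0,-0.00583,-0.0062,0],[0,-0.00555,-0.00645,0]])

```text
time: 23.75
tool_pos: [575.7, 155.2, 279.9]
tcp_rot: [-1.567, 0.0, -1.403]
contact_force: [7.1, 1.8, 1.7]
grip_width: 9.0
```

Emit:
arm_command(deltas=[[0,0,0,0]])

```text
time: 23.85
tool_pos: [575.2, 155.1, 280.4]
tcp_rot: [-1.567, 0.0, -1.403]
contact_force: [6.7, 2.1, 3.1]
grip_width: 8.8
```

Emit:
arm_command(deltas=[[0,-0.0058,-0.0062,0],[0,-0.00497,-0.00691,0],[0,-0.00466,-0.00712,0],[0,-0.00434,-0.00732,0],[0,-0.00402,-0.0075,0]])

```text
time: 24.35
tool_pos: [541.6, 149.4, 304.3]
tcp_rot: [-1.565, 0.0, -1.403]
contact_force: [7.2, 2.1, 6.2]
grip_width: 8.9
```

Emit:
arm_command(deltas=[[0,0,0,0],[0,0,0,0]])

```text
time: 24.55
tool_pos: [541.5, 149.4, 304.4]
tcp_rot: [-1.565, 0.0, -1.403]
contact_force: [7.6, 2.1, 6.5]
grip_width: 9.0
```

Emit:
arm_command(deltas=[[0,-0.0042,-0.0075,0],[0,-0.0036,-0.0078,0],[0,-0.0033,-0.0079,0],[0,-0.0029,-0.0084,0],[0,0,0,0]])

```text
time: 25.05
tool_pos: [509.0, 143.9, 318.0]
tcp_rot: [-1.568, 0.0, -1.403]
contact_force: [4.7, 2.1, 6.1]
grip_width: 8.7
```

Emit:
arm_command(deltas=[[0,0,0,0],[0,0,0,0],[0,0,0,0]])

```text
time: 25.35
tool_pos: [510.0, 144.1, 317.7]
tcp_rot: [-1.568, 0.0, -1.403]
contact_force: [4.7, 1.4, 7.8]
grip_width: 9.1
```

Run:
```python
from fit import *
from scipy.optimize import minimize_scalar
o=bot.get_obs(); t=o['tool_pos']; print(t,o['contact_force'],o['dq'].round(3))
c,s_=np.cos(.167),np.sin(.167)
d=(t[0]-560.5)*c+(t[1]-152.8)*s_+110; z=t[2]+11-139
print('polar',d,z,np.hypot(d,z),np.degrees(np.arctan2(z,d))-13.04)
s=cap('side'); p=cap('top')
def lid(th):
    b=box([111+0,0,3],[222,304,6]); q=b.copy(); q[:,0]=b[:,0]*np.cos(th)-b[:,2]*np.sin(th)-110; q[:,2]=b[:,0]*np.sin(th)+b[:,2]*np.cos(th)+139
    return place([q],560.5,152.8,0,.167)[0]
im=s['img'].copy()
for th,col in [(55,(255,0,0)),(60,(0,255,0)),(65,(0,0,255))]:
    L=np.array([px(s,X) for X in lid(np.radians(th))]); cv2.polylines(im,[cv2.convexHull(L.astype(np.int32))],True,col,1)
cv2.imwrite('pics/fin.png',cv2.resize(im[60:330,200:440],(533,600),interpolation=cv2.INTER_CUBIC)[:,:,::-1])
m=near(s,'target',[604,-97,100])
if m is not None: print({k:round(float(v),3) for k,v in fit('target',[(s,m)],[604,-97,1.74],14,fitz=True).items()})
m=near(p,'target',[604,-97,100])
if m is not None: print({k:round(float(v),3) for k,v in fit('target',[(p,m)],[604,-97,1.74],14).items()})
```

```text
[509.96025863 144.08431329 317.67937266] [4.66858924 1.44493071 7.84761928] [ 0.001  0.    -0.001  0.    -0.    -0.002]
polar 58.71461006240579 189.67937265834962 198.55898329424795 59.760265729961326
{'x': 603.807, 'y': -95.436, 'yaw': 1.821, 'z': 14.358, 'off': 0.0, 'err': 0.073}
{'x': 602.622, 'y': -97.933, 'yaw': 1.721, 'z': 14.0, 'off': 0.0, 'err': 0.096}
```

View pics/fin.png

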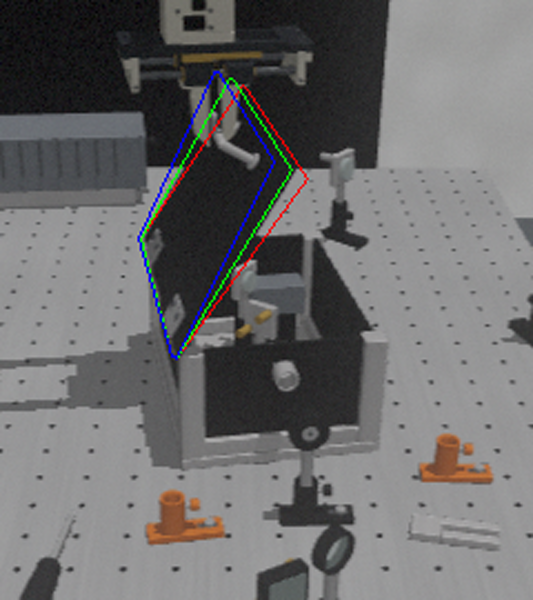

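The lid edge lies on the green 60° outline and the arm is at rest. Handing in.

```bash
python3 -c "
from h import *
print(job.close_job()); print(bot.get_obs()['tool_pos'])"
```

```text
the job is handed in; nothing more can be done
None
the job is handed in; nothing more can be done
```

The target is in the empty black holder and let go of, and the lid is held by its bar at about 60°. I handed the job in at about 25.6 s of the 58 s allowed; no verdict was reported.

**Target**
- I took the solid black disc with the pinhole from the -y end of the strip.
- I lowered it until the foot touched the floor of the bore. The push there was 4 to 6 N, at the expected height of 14 mm, and the side-camera fit gave 14.4 mm.
- I then opened the gripper and backed straight off.

**Facing the port**
- The disc's yaw in the top view was 1.72 to 1.73 rad, against 1.738 for square. The gripper was within 0.002 rad of the box's axis when it let go.
- The side-view fit disagreed, at about 1.82 rad. I did not act on it, because a nearly frontal view shows yaw poorly.

**Lid**
- The arm's position gives 59.8°, and the lid's edge lies on the 60° outline drawn in the side picture.
- The arm was at rest and still gripping the bar. The wrist force was about 9 N, some of it because the arc I followed was slightly tight.
- The gripper read about 9 mm on the 10 mm bar, but the hold was firm all the way up.

**Other items**
- I touched nothing else. The lens, mirror, screwdriver and fork show no sign of having moved in the last picture, but I did not measure them again.

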